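Tamp the ballast blocks level in a metal box

TASK

The zinc ballast blocks in the metal box must lie level so that its cover will fit: take the tamper by its handle and press the proud blocks down until all nine lie flat on the box's floor. Bed them with one last steady push of the tamper on the level blocks, about 20 N for two seconds; never hammer or press much harder, and do not touch the blocks with the gripper itself. Then stand the tamper upright on the bench outside the box, leaving the cover plate, mallet and screwdriver where they are.

Things in the scene. Friction and masses are not known exactly. Their poses are not given: they have to be found in the camera images.
- box_floor (a point): Shallow open metal box, 118 x 128 mm outside and 40 mm high, screwed down to the bench. This point is the centre of the inner floor's upper face, 3 mm above the bench; x runs along the 112 mm inner length, y along the 122 mm inner width, z up. Walls 3 mm thick; the rim is 37 mm above this point.
- tamper_grip (a point): Tamper standing upright on the bench on its foot: a flat round steel foot, rubber-faced 40 mm in diameter and 12 mm thick, a short 16 mm thick neck, then a square wooden handle 24 x 24 mm from 28 to 126 mm above the underside of the foot. 0.3 kg. This point is on its axis two thirds up the handle, 95 mm above the underside of the foot; x and y are square to the handle's flats, z up along the handle.
- tamper_foot (a point): The centre of the underside of the tamper's foot, the flat face that presses; same axes as tamper_grip.
- block0_mid (a point): Cast zinc block 36 x 36 mm at mid height, bevelled to 24 x 24 mm at top and bottom, 24 mm high, 0.15 kg. Point: its centre, 12 mm above its underside (and above box_floor when flat). In row 0 (rows run along the box's x, row 0 at its -y side), an end one: at the start flat on the floor, standing off the box's wall.
- block1_mid (a point): Cast zinc block 36 x 36 mm at mid height, bevelled to 24 x 24 mm at top and bottom, 24 mm high, 0.15 kg. Point: its centre, 12 mm above its underside (and above box_floor when flat). In row 0 (rows run along the box's x, row 0 at its -y side), the middle one: at the start wedged up 7 to 12 mm proud between its two neighbours, which hold it by friction. It sinks when pressed with some 3 to 15 N (friction varies), shoving them towards the walls.
- block2_mid (a point): Cast zinc block 36 x 36 mm at mid height, bevelled to 24 x 24 mm at top and bottom, 24 mm high, 0.15 kg. Point: its centre, 12 mm above its underside (and above box_floor when flat). In row 0 (rows run along the box's x, row 0 at its -y side), an end one: at the start flat on the floor, standing off the box's wall.
- block3_mid (a point): Cast zinc block 36 x 36 mm at mid height, bevelled to 24 x 24 mm at top and bottom, 24 mm high, 0.15 kg. Point: its centre, 12 mm above its underside (and above box_floor when flat). In row 1 (rows run along the box's x, row 0 at its -y side), an end one: at the start flat on the floor, standing off the box's wall.
- block4_mid (a point): Cast zinc block 36 x 36 mm at mid height, bevelled to 24 x 24 mm at top and bottom, 24 mm high, 0.15 kg. Point: its centre, 12 mm above its underside (and above box_floor when flat). In row 1 (rows run along the box's x, row 0 at its -y side), the middle one: at the start wedged up 7 to 12 mm proud between its two neighbours, which hold it by friction. It sinks when pressed with some 3 to 15 N (friction varies), shoving them towards the walls.
- block5_mid (a point): Cast zinc block 36 x 36 mm at mid height, bevelled to 24 x 24 mm at top and bottom, 24 mm high, 0.15 kg. Point: its centre, 12 mm above its underside (and above box_floor when flat). In row 1 (rows run along the box's x, row 0 at its -y side), an end one: at the start flat on the floor, standing off the box's wall.
- block6_mid (a point): Cast zinc block 36 x 36 mm at mid height, bevelled to 24 x 24 mm at top and bottom, 24 mm high, 0.15 kg. Point: its centre, 12 mm above its underside (and above box_floor when flat). In row 2 (rows run along the box's x, row 0 at its -y side), an end one: at the start flat on the floor, standing off the box's wall.
- block7_mid (a point): Cast zinc block 36 x 36 mm at mid height, bevelled to 24 x 24 mm at top and bottom, 24 mm high, 0.15 kg. Point: its centre, 12 mm above its underside (and above box_floor when flat). In row 2 (rows run along the box's x, row 0 at its -y side), the middle one: at the start wedged up 7 to 12 mm proud between its two neighbours, which hold it by friction. It sinks when pressed with some 3 to 15 N (friction varies), shoving them towards the walls.
- block8_mid (a point): Cast zinc block 36 x 36 mm at mid height, bevelled to 24 x 24 mm at top and bottom, 24 mm high, 0.15 kg. Point: its centre, 12 mm above its underside (and above box_floor when flat). In row 2 (rows run along the box's x, row 0 at its -y side), an end one: at the start flat on the floor, standing off the box's wall.
- cover: Bystander: loose flat aluminium cover plate 118 x 128 x 6 mm lying on the bench; origin at the centre of its underside.
- mallet: Bystander: hammer-shaped wooden mallet lying on the bench; origin on its underside.
- driver: Bystander: screwdriver with a wooden handle lying on the bench; origin on its underside.
There are look-alikes about, which are no part of the job. What is shaped like the part that bears block2_mid but yellow is not meant. What is shaped like the part that bears block4_mid but green is not meant.

How it is judged:
On the way, in this order (a step that is already met when the one before it is completed fails the run):
1. the tamper is lifted off the bench (height (world z) of tamper_foot above 0.05 m), for 0.1 s.
2. all nine blocks lie level on the box's floor while the tamper's face, over the box, presses on them with a steady 15 to 26 N (z of block0_mid in the frame of box_floor between 0.0095 and 0.0148 m and angle between each of block0_mid, block1_mid, block2_mid, block3_mid, block4_mid, block5_mid, block6_mid, block7_mid, block8_mid's own z axis and vertical below 0.12 rad and z of block1_mid in the frame of box_floor between 0.0095 and 0.0148 m and z of block2_mid in the frame of box_floor between 0.0095 and 0.0148 m and z of block3_mid in the frame of box_floor between 0.0095 and 0.0148 m and z of block4_mid in the frame of box_floor between 0.0095 and 0.0148 m and z of block5_mid in the frame of box_floor between 0.0095 and 0.0148 m and z of block6_mid in the frame of box_floor between 0.0095 and 0.0148 m and z of block7_mid in the frame of box_floor between 0.0095 and 0.0148 m and z of block8_mid in the frame of box_floor between 0.0095 and 0.0148 m and horizontal distance between tamper_foot and box_floor below 0.075 m and contact force between tamper_face and anything else between 15 and 26 N), for 0.8 s.
At the end, for the whole second after the job is handed in: Every block lies flat in the box: its centre 9.5 to 14.8 mm above the box's floor (12 mm is fully down) and tilted by less than 0.12 rad; the tamper stands on the bench outside the box, its foot within 4 mm of the bench top, within 0.1 rad of upright (z of block0_mid in the frame of box_floor between 0.0095 and 0.0148 m and angle between each of block0_mid, block1_mid, block2_mid, block3_mid, block4_mid, block5_mid, block6_mid, block7_mid, block8_mid's own z axis and vertical below 0.12 rad and z of block1_mid in the frame of box_floor between 0.0095 and 0.0148 m and z of block2_mid in the frame of box_floor between 0.0095 and 0.0148 m and z of block3_mid in the frame of box_floor between 0.0095 and 0.0148 m and z of block4_mid in the frame of box_floor between 0.0095 and 0.0148 m and z of block5_mid in the frame of box_floor between 0.0095 and 0.0148 m and z of block6_mid in the frame of box_floor between 0.0095 and 0.0148 m and z of block7_mid in the frame of box_floor between 0.0095 and 0.0148 m and z of block8_mid in the frame of box_floor between 0.0095 and 0.0148 m and angle between tamper_foot's own z axis and vertical below 0.1 rad and height (world z) of tamper_foot between -0.004 and 0.004 m and horizontal distance between tamper_foot and box_floor above 0.075 m); the robot touches nothing.
It fails at once if the tamper is hammered, dropped or rammed: more than 80 N on its face (contact force between tamper_face and anything else above 80 N).
It fails at once if the gripper touches a block (contact force between any of the fingers, the arm and block0 above 1 N or contact force between any of the fingers, the arm and block1 above 1 N or contact force between any of the fingers, the arm and block2 above 1 N or contact force between any of the fingers, the arm and block3 above 1 N or contact force between any of the fingers, the arm and block4 above 1 N or contact force between any of the fingers, the arm and block5 above 1 N or contact force between any of the fingers, the arm and block6 above 1 N or contact force between any of the fingers, the arm and block7 above 1 N or contact force between any of the fingers, the arm and block8 above 1 N).
It fails at once if the tamper is tipped over (angle between tamper_foot's own z axis and vertical above 0.7 rad).
It fails at once if the cover plate, mallet or screwdriver is moved by more than 30 mm (distance of any of cover, mallet, driver from where it was at the start of the episode above 0.03 m).
It also fails if it takes over 72 s, if anything falls off the work surface, if the arm or the gripper's body presses on something with over 40 N, if the wrist force passes 120 N, or if a joint passes its speed limit or range.

ROBOT

A 6-joint arm with a two-finger parallel gripper is mounted at the origin on the work surface. World frame = base frame: x ahead of the robot, y to its left, z up, the work surface at z = 0. Lengths are in m, angles in rad, forces in N, time in s.
With the tool pointing down it reaches from about 0.35 to 0.975 m from the base axis. Payload 4.9 kg.
Tool frame: the origin (TCP) lies between the finger pads; the fingertips stand 19 mm ahead of it and the grasp point (between the pads) is the TCP (manip.tips_ahead is the distance from the TCP to the fingertips, in m); y points along the fingers, z is the direction in which the jaws open and shut, and the axes are right-handed (so a half turn about y gives the same grasp; the last joint's range is limited). The gripper opens to 85 mm and grips with 20 to 120 N. Pads are 22 mm wide; open, the fingers measure 114 mm over their backs; the gripper's body (76 mm by 85 mm) begins 54 mm behind the grasp point. The pads swing forward as they close: fully open they stand 13 mm farther back than shut.
Start: joints at [1.064, 0.053, 1.613, -0, 1.476, -0.119], TCP at [0.236, 0.579, 0.25] pointing down, gripper open.
Joint ranges: [-3.01, 3.01], [-1.01, 2.22], [0.06, 2.58], [-1.02, 4.17], [0.09, 2.62], [-3.14, 3.14]. Speed limits (rad/s): [2.57, 2.57, 3.14, 3.14, 3.14, 3.14].

INTERFACE

Orientations are given as a rotation vector (axis times angle).
In Python, from workcell import manip, read_camera gives the robot as it stands.
- The arm moves only by the tool arm_command, never from a script. Its argument "commands" is a list of rows, each a list of 7 numbers: the shift along the world's x, y, z in mm, then the turn, a rotation vector about the world's x, y, z in degrees, then the opening, from 0 (shut) to 1 (fully open). A call has 1 to 8 rows; each row is the pose to reach, as a shift and turn from the pose commanded when the call began; what a row does not reach only later rows make up. A row lasts 1/8 s, in which the tool goes at most 62.5 mm and 10.7 degrees, less where a joint would pass 70% of its speed; a pose out of reach is approached as far as the arm can. A call with a gripper value outside its range is refused whole. The fingers move at their own pace and stop on an object; the grip force is fixed at half the most. Time passes only in rows, so rows that repeat a pose let the fingers close. It gives the time, the measured TCP pose, the force and the opening at its end, in the units of the state.
- manip.state(): the state, without advancing time (a new reading comes with each control period).
- read_camera(name): name is "scene" or "top"; returns a dict with "color" (400x640x3 uint8, red, green, blue), "z_map" (400x640 float32, m along the optical axis (not along the pixel's ray), 0 where there is no reading), "fovy" (degrees; the focal length in pixels is half the picture's height over the tangent of half this angle, whatever the lens; pixels are square), "cx", "cy" (the principal point, pixels), "R" (3x3) and "t" (3): a world point X has camera coordinates R X + t. Camera axes: x right, y down, z forward; pixel columns grow to the right and rows downward; lengths in m; the calibration is good to about 2 mm. A picture is of the moment at which its call begins.
- manip.sign_off(): hands the job in, once; it reports no verdict.
The state is a dict: "clock": time; "joint_positions": joint angles; "qvel": joint speeds; "tau": joint torques, N m; "ee_pos": TCP position; "eef_rot": TCP orientation; "force": force on the tool from outside, world axes, zero at the start; "wrist_torque": the same for the moment, N m; "width": finger opening in m.
Only numpy, scipy, OpenCV 4.12 (cv2) and the standard library are available. Lean on these libraries where they do the work, as an engineer would, in place of code of your own. Each camera call takes 0.05 s, during which the arm holds its last target.

## Working session

There is one attempt and no reset: what is moved stays moved. The work goes in short steps, Python scripts to look and compute and a tool call to move; the robot and the scene stay as the last step left them, time stands still between calls to the robot, and variables do not carry over. Pictures are saved under pics/ and viewed, and the job is handed in when it is done.

Besides the shell and the picture viewer there is one more tool, called after "Call:" as a command line: name --pt "numbers of a row" for each row, then --argument value for the rest. arm_command: Moves the arm, as the interface text tells. Its arguments: {"type":"object","properties":{"commands":{"type":"array","items":{"type":"array","items":{"type":"number"}}}},"required":["commands"]}

```bash
mkdir -p pics; cat > h.py <<'E'
import numpy as np, cv2
from workcell import manip, read_camera
def snap(name,fn=None):
    c=read_camera(name); np.savez('/tmp/%s.npz'%name,**c)
    if fn: cv2.imwrite('pics/'+fn,c['color'][:,:,::-1])
    return c
def load(name): return dict(np.load('/tmp/%s.npz'%name))
def world(c,u,v,z=None):
    f=200/np.tan(np.radians(float(c['fovy']))/2)
    z=c['z_map'][int(round(v)),int(round(u))] if z is None else z
    p=np.array([(u-c['cx'])/f*z,(v-c['cy'])/f*z,z]); return c['R'].T@(p-c['t'])
def onplane(c,u,v,h):
    f=200/np.tan(np.radians(float(c['fovy']))/2)
    d=c['R'].T@np.array([(u-c['cx'])/f,(v-c['cy'])/f,1]); o=-c['R'].T@c['t']
    return o+d*(h-o[2])/d[2]
def cloud(c):
    f=200/np.tan(np.radians(float(c['fovy']))/2)
    v,u=np.mgrid[0:400,0:640]; z=c['z_map']
    P=np.stack([(u-c['cx'])/f*z,(v-c['cy'])/f*z,z],-1)
    W=(P-c['t'])@c['R']; W[z==0]=np.nan
    return W
E
python3 - <<'E'
from h import *
for n in('scene','top'):
    c=snap(n,n+'0.png'); print(n,c['fovy'],c['cx'],c['cy'],-c['R'].T@c['t'])
print(manip.state())
E
```

```text
scene 46.52482398044632 312.7665508784329 204.73652211174002 [0.99061874 0.79486166 0.76303465]
top 49.94062024697523 315.24979054120325 201.57061330741078 [0.42618054 0.04640459 1.00644949]
{'clock': 0.1, 'joint_positions': array([ 1.06400364e+00,  5.33025919e-02,  1.61417939e+00,  1.33872382e-05,
        1.47597558e+00, -1.19009232e-01]), 'qvel': array([ 0.0012989 , -0.00177854, -0.00364297, -0.00010527,  0.00176261,
       -0.0007428 ]), 'tau': array([ 7.37916016e-04, -3.94902134e+01, -3.71365142e+01, -1.47606884e-04,
        3.83431165e-03, -2.47901147e-05]), 'ee_pos': array([0.23607806, 0.57812526, 0.24916507]), 'eef_rot': array([-1.55107813,  0.30475731, -0.3038307 ]), 'force': array([ 0.60485304, -0.26501356,  0.61307684]), 'wrist_torque': array([-0.00124756, -0.02471351, -0.01389674]), 'width': 0.08542429269068133}
```

View pics/scene0.png

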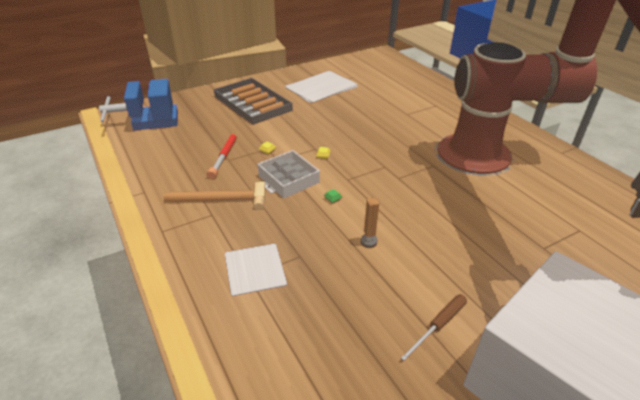

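View pics/top0.png

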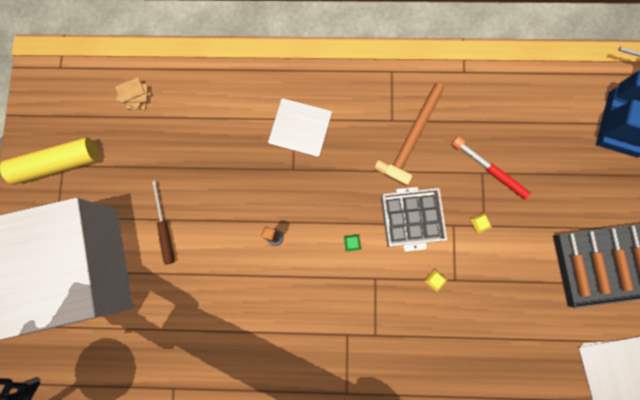

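The top view shows the box at about (414,218), with the tamper at about (270,235) and its foot at (276,240). A green look-alike sits at (352,242), yellow ones at (481,223) and (436,281), the cover at (300,127), the mallet head at (393,172) and the screwdriver at (163,225). I'll enlarge the box and tamper.

```bash
python3 - <<'E'
from h import *
c=load('top'); im=c['color'][:,:,::-1]
a=cv2.resize(im[175:260,370:460],None,fx=6,fy=6,interpolation=cv2.INTER_CUBIC)
b=cv2.resize(im[215:255,250:295],None,fx=6,fy=6,interpolation=cv2.INTER_CUBIC)
o=np.zeros((510,540+270,3),np.uint8); o[:a.shape[0],:540]=a; o[:240,540:]=b
cv2.imwrite('pics/crop0.png',o[:,:800])
W=cloud(c)
np.set_printoptions(precision=0,suppress=True,linewidth=250)
print((W[185:250:2,380:450:2,2]*1000))
print((W[222:250,256:290,2]*1000))
for p in((414,218),(270,235),(276,240),(300,127),(163,225)): print(p,W[p[1],p[0]]*1000)
E
```

```text
[[ 1. -2.  1. ...  2. -1.  3.]
 [ 3. -0. -1. ...  2.  2.  0.]
 [ 3. -3.  5. ... -1. -1. -1.]
 ...
 [ 1. -4. -1. ...  1.  3.  0.]
 [ 1. -0.  2. ...  1. -0.  1.]
 [-1.  0.  0. ... -0.  2.  0.]]
[[  0.  -2.   0.   2.   0.   0.  -2.  -3.   0.   4.   1.   3.  -0.  -1.   0.   3.   3.   1.  -0.  -1.  -2.   0.  -1.  -2.   0.   0.  -2.   0.  -1.  -3.  -1.  -2.  -2.   3.]
 [ -0.   1.  -3.  -0.  -1.   3.   2.   3.  -4.  -2.  -0.  -2.   2.  -1.   2.  -1.  -1.   3.  -2.  -0.   0.  -1.  -1.  -2.   1.  -1.  -1.  -4.  -2.   1.  -3.   2.   0.  -2.]
 [ -1.   0.   3.   2.   3.   0.  -4.  -0.   1.   0.   0.   1.  -0.   1.   0.  -0.   2.  -3.  -0.  -0.   2.   1.   2.   0.   0.   2.  -0.  -2.  -2.   0.   1.  -1.   1.  -2.]
 [ -2.  -2.  -2.   3.   0.   0.  -3.  -3.   2.  -2.  -2.  -0.   0.   1.   1.  -0.   1.   1.  -2.   2.   2.  -5.   2.   2.  -3.   3.  -1.   0.  -1.  -0.  -3.  -1.   4.  -1.]
 [ -0.   2.   1.  -5.  -1.   2.   2.   0.  -1.   0.  -1.  -1.  -2.   1.  -2.   0.   4.  -0.   0.   2.   2.  -1.   3.   2.  -2.   2.  -0.   2.   0.  -0.   0.   0.   1.   1.]
 [ -0.  -0.  -2.   2.  -2.  -1.   1.  -0. 1
[... 3379 characters left out ...]
.  -0.   1.   2.  -1.  -3.  -1.   2.]
 [  6.   1.   4.  -1.   1.  -1.  -3.  -2.   0.   0.   0.  -0.   3.   1.   2.  -0.  -0.   0.   2.  -4.  -1.   1.  -1.  -2.  -2.   1.   3.   1.   0.  -1.  -1.  -1.   0.   1.]
 [  1.  -1.   2.  -2.   0.   0.  -2.  -2.  -1.   1.  -1.  -2.   3.   3.  -2.  -0.   5.  -4.  -0.   1.   1.  -1.   1.  -1.   1.   1.   1.  -2.   0.   1.   1.   2.   0.  -1.]
 [  2.  -0.   2.  -6.  -1.  -1.   5.   0.   2.   2.  -4.  -3.  -2.  -0.   2.   0.  -2.  -1.   2.  -0.  -1.   1.   0.   2.  -0.  -1.   1.  -3.  -1.   2.   0.  -2.  -0.  -0.]]
(414, 218) [ 539. -153.   37.]
(270, 235) [488. 161. 126.]
(276, 240) [482. 156.  59.]
(300, 127) [759. 113.   8.]
(163, 225) [513. 424.  21.]
```

View pics/crop0.png

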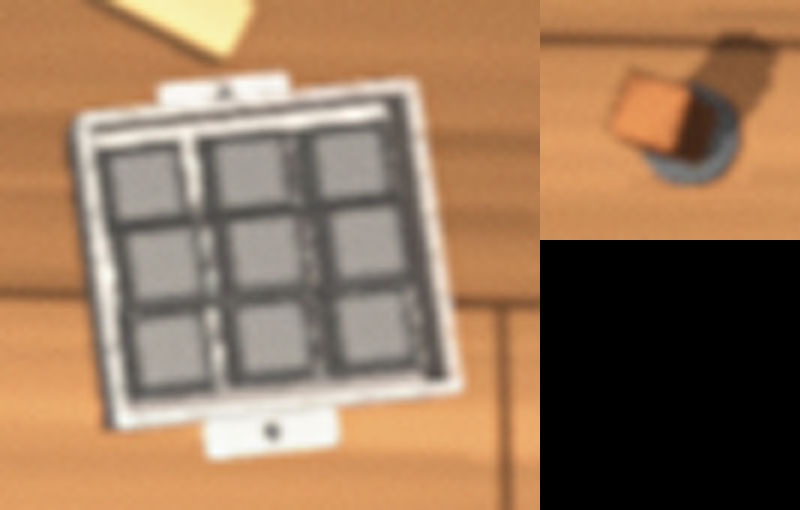

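```bash
python3 - <<'E'
from h import *
c=load('top'); W=cloud(c)*1000
np.set_printoptions(precision=1,suppress=True,linewidth=250)
for (x,y) in [(147,185),(250,172),(350,163),(165,263),(265,255),(367,240),(170,347),(270,337),(375,325)]:
    u,v=370+x/6,175+y/6
    u0,v0=int(round(u)),int(round(v)); p=W[v0-4:v0+5,u0-4:u0+5].reshape(-1,3)
    print((x,y),np.nanmedian(p,0), np.nanstd(p[:,2]))
# rim
sub=W[180:258,375:455].reshape(-1,3); m=(abs(sub[:,2]-40)<3.0)
def rect(P):
    r=cv2.minAreaRect(P[:,:2].astype(np.float32)); return r
# outer contour: rim corners from crop picture, at z=40
for q in [(75,118),(415,82),(462,388),(118,428)]:
    print('corner',onplane(c,370+(q[0])/6,175+(q[1])/6,.040)*1000)
hm=((W[...,2]>120)&(W[...,2]<132)); hm[:,:256]=0;hm[:,300:]=0
P=W[hm]; print('handle',rect(P),P.mean(0))
fm=((W[...,2]>7)&(W[...,2]<17)); fm[:,:256]=0;fm[:,295:]=0;fm[:220]=0;fm[250:]=0
P=W[fm]; print('foot',P.min(0),P.max(0))
E
```

```text
(147, 185) [ 567.1 -109.4   26.8] 1.6765467846856676
(250, 172) [ 572.6 -150.3   26.8] 1.6812747101121936
(350, 163) [ 577.8 -186.8   27.4] 1.5694138175022638
(165, 263) [ 536.2 -116.4   37. ] 1.730044966442127
(265, 255) [ 539.2 -152.3   37.2] 1.7991694233863746
(367, 240) [ 546.7 -190.5   37.8] 1.548146020740544
(170, 347) [ 505.3 -118.1   26.8] 1.4864154244258507
(270, 337) [ 510.6 -156.6   27.2] 1.7819539038751289
(375, 325) [ 516.  -195.1   27. ] 1.784794275507865
corner [590.8 -81.2  40. ]
corner [ 607.  -209.5   40. ]
corner [ 491.6 -224.5   40. ]
corner [474.1 -97.   40. ]
handle ((491.956787109375, 165.2776336669922), (23.971437454223633, 23.866596221923828), 75.33213806152344) [491.8 164.9 125.5]
foot [472.8 145.2   7.6] [509.9 182.   16.3]
```

```bash
python3 - <<'E'
from h import *
from scipy.spatial.transform import Rotation as R
s=manip.state(); M=R.from_rotvec(s['eef_rot']).as_matrix(); print(M.round(3)); print('jaw yaw',np.degrees(np.arctan2(M[1,2],M[0,2])))
c=load('top'); W=cloud(c)*1000
hm=((W[...,2]>121)&(W[...,2]<131)); hm[:,:256]=0;hm[:,300:]=0
pts=np.argwhere(hm)[:,::-1].astype(np.float32)
r=cv2.minAreaRect(pts); print(r)
b=cv2.boxPoints(r); q=np.array([onplane(c,u,v,.126)*1000 for u,v in b]); print(q.round(1), q.mean(0))
for i in range(4):
    d=q[(i+1)%4]-q[i]; print(np.degrees(np.arctan2(d[1],d[0])),np.hypot(*d[:2]))
# scene cam check
E
python3 - <<'E'
import sys; sys.path.insert(0,'.')
from h import *
c=load('scene'); im=c['color'][:,:,::-1]
cv2.imwrite('pics/crop1.png',np.hstack([cv2.resize(im[190:255,345:400],None,fx=7,fy=7,interpolation=cv2.INTER_CUBIC),cv2.resize(im[140:205,250:305],None,fx=7,fy=7,interpolation=cv2.INTER_CUBIC)]))
W=cloud(c)*1000
m=(W[...,2]>118)&(W[...,2]<132)&(abs(W[...,0]-492)<30)&(abs(W[...,1]-165)<30)
P=W[m]; print(len(P),P.mean(0),cv2.minAreaRect(P[:,:2].astype(np.float32)))
E
```

```text
[[ 0.926 -0.001  0.378]
 [-0.378 -0.002  0.926]
 [-0.    -1.    -0.002]]
jaw yaw 67.78158381160046
((268.0000305175781, 233.00001525878906), (11.384199142456055, 11.384199142456055), 18.43494987487793)
[[484.1 179.4 126. ]
 [506.5 172.9 126. ]
 [499.6 150.3 126. ]
 [477.2 156.9 126. ]] [491.8702255  164.84412253 126.        ]
-16.251033336071437 23.318425641089114
-107.16599621836036 23.638058697130095
163.54090301283384 23.274808099183446
72.93718628925983 23.552888858169453
112 [495.20081757 167.46150999 125.30424798] ((493.7470703125, 165.4979248046875), (26.828453063964844, 23.903141021728516), 70.76994323730469)
```

View pics/crop1.png

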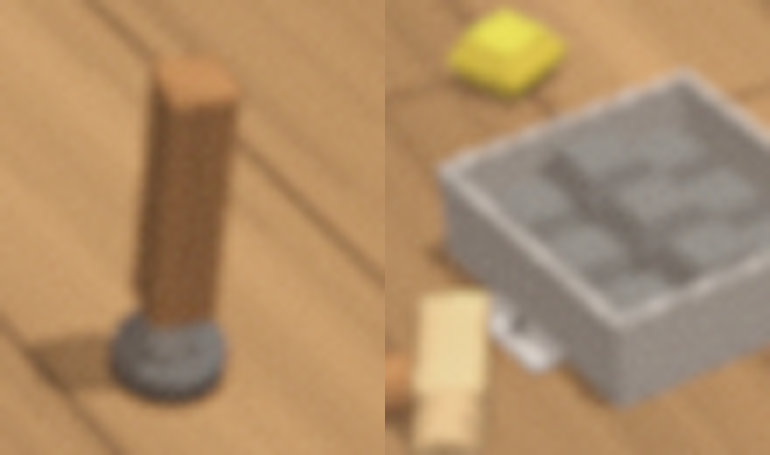

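Call:
arm_command --pt "32 -52 0 0 0 1 1" --pt "64 -103 0 0 0 2 1" --pt "96 -155 0 0 0 3 1" --pt "128 -206 0 0 0 4 1" --pt "160 -258 0 0 0 5 1" --pt "192 -310 0 0 0 6 1" --pt "224 -361 0 0 0 6 1" --pt "256 -413 0 0 0 6 1"

```text
clock: 1.1
ee_pos: [0.4928, 0.1637, 0.2499]
eef_rot: [-1.559, 0.222, -0.222]
force: [0.6, 0.3, -0.1]
width: 0.0853
```

Call:
arm_command --pt "0 0 0 0 0 0 1" --pt "0 0 -30 0 0 0 1" --pt "0 0 -60 0 0 0 1" --pt "0 0 -60 0 0 0 1"

```text
clock: 1.6
ee_pos: [0.4898, 0.1661, 0.187]
eef_rot: [-1.561, 0.226, -0.216]
force: [0.5, 0.2, -0.5]
width: 0.0855
```

```bash
cat >> h.py <<'E'
from scipy.spatial.transform import Rotation as Rot
def st():
    s=manip.state(); M=Rot.from_rotvec(s['eef_rot']).as_matrix()
    print('t %.2f'%s['clock'],'tcp',(s['ee_pos']*1000).round(1),'yaw %.1f'%np.degrees(np.arctan2(M[1,2],M[0,2])),'fing',M[:,1].round(3),'F',s['force'].round(1),'T',s['wrist_torque'].round(2),'w',round(s['width'],4)); return s
E
python3 - <<'E'
from h import *
st()
a=snap('scene')['color'][90:290,250:480,::-1]; b=snap('top')['color'][150:300,180:410,::-1]
cv2.imwrite('pics/p1.png',np.vstack([cv2.resize(a,(460,400)),cv2.resize(b,(460,300))])[:600]); st()
E
```

```text
t 1.60 tcp [489.8 166.1 187. ] yaw 73.8 fing [-0.007 -0.001 -1.   ] F [ 0.5  0.2 -0.5] T [-0.06 -0.   -0.04] w 0.0855
t 1.70 tcp [492.1 166.3 190.8] yaw 73.8 fing [ 0.  0. -1.] F [ 0.1 -0.   0.5] T [ 0.04 -0.01  0.02] w 0.0857
```

View pics/p1.png

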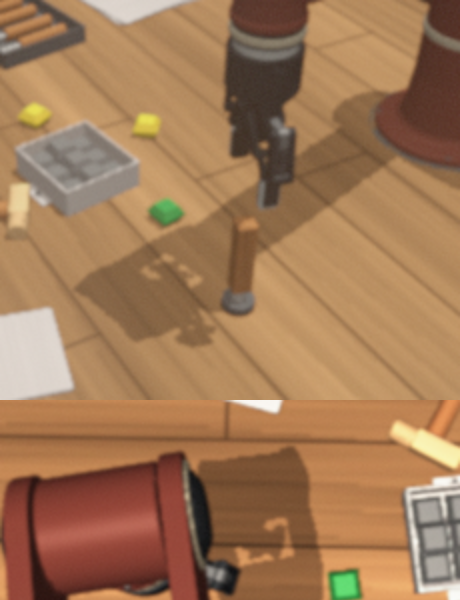

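The gripper is open above the tamper (handle top at about (245,222) in the crop) and lined up with it. I'll go down and grip.

Call:
arm_command --pt "0 -1 -20 0 0 0 1" --pt "0 -1 -40 0 0 0 1" --pt "0 -1 -60 0 0 0 1" --pt "0 -1 -80 0 0 0 1" --pt "0 -1 -94 0 0 0 1" --pt "0 -1 -94 0 0 0 1"

```text
clock: 2.45
ee_pos: [0.4911, 0.1643, 0.0944]
eef_rot: [-1.56, 0.225, -0.22]
force: [1.0, 0.2, -0.8]
width: 0.0854
```

Call:
arm_command --pt "0 0 0 0 0 0 0.6" --pt "0 0 0 0 0 0 0.4" --pt "0 0 0 0 0 0 0.3" --pt "0 0 0 0 0 0 0.2" --pt "0 0 0 0 0 0 0" --pt "0 0 0 0 0 0 0" --pt "0 0 0 0 0 0 0" --pt "0 0 0 0 0 0 0"

```text
clock: 3.45
ee_pos: [0.493, 0.1647, 0.0971]
eef_rot: [-1.559, 0.221, -0.223]
force: [0.4, 0.1, 4.9]
width: 0.023
```

```bash
python3 - <<'E'
from h import *
st()
a=snap('scene')['color'][150:270,300:440,::-1]; 
cv2.imwrite('pics/p2.png',cv2.resize(a,(700,600),interpolation=cv2.INTER_CUBIC)); st()
E
```

```text
t 3.45 tcp [493.  164.7  97.1] yaw 73.8 fing [ 0.002  0.    -1.   ] F [0.4 0.1 4.9] T [ 0.06 -0.02 -0.  ] w 0.023
t 3.50 tcp [493.  164.7  97.1] yaw 73.8 fing [ 0.002  0.    -1.   ] F [0.9 0.2 5.5] T [ 0.07 -0.08 -0.  ] w 0.0236
```

View pics/p2.png

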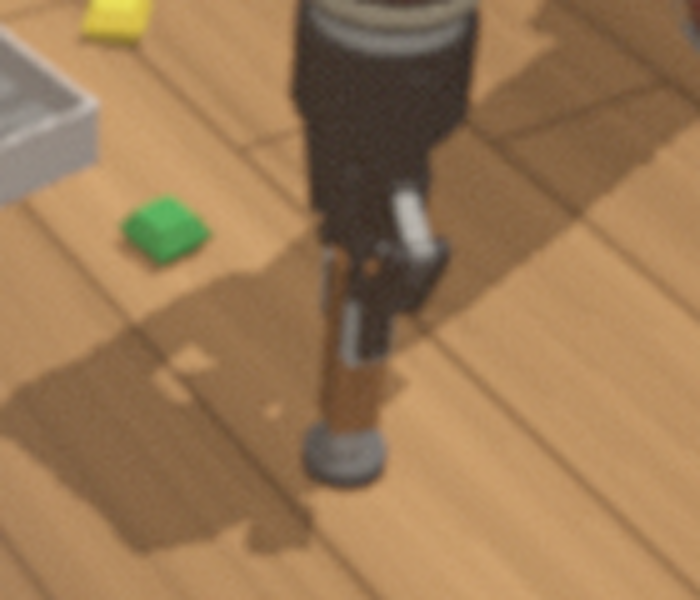

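The fingers hold the handle at a width of 24 mm, foot at (345,455) in the crop still on the bench. The TCP reads z ≈ 97 mm there, so the foot's underside is about 97 mm below the TCP. Next I lift and check the load.

Call:
arm_command --pt "0 0 10 0 0 0 0" --pt "0 0 25 0 0 0 0" --pt "0 0 40 0 0 0 0" --pt "0 0 55 0 0 0 0" --pt "0 0 70 0 0 0 0" --pt "0 0 80 0 0 0 0" --pt "0 0 80 0 0 0 0" --pt "0 0 80 0 0 0 0"

```text
clock: 4.5
ee_pos: [0.492, 0.1645, 0.1757]
eef_rot: [-1.56, 0.223, -0.221]
force: [-0.6, 0.7, -2.3]
width: 0.0233
```

```bash
python3 - <<'E'
from h import *
st()
c=snap('scene'); a=c['color'][100:270,250:440,::-1]; 
cv2.imwrite('pics/p3.png',cv2.resize(a,(665,595),interpolation=cv2.INTER_CUBIC)); st()
for i in range(3): snap('top'); st()
E
```

```text
t 4.50 tcp [492.  164.5 175.7] yaw 73.8 fing [-0.001 -0.    -1.   ] F [-0.6  0.7 -2.3] T [ 0.01 -0.04 -0.01] w 0.0233
t 4.55 tcp [491.8 164.5 175.4] yaw 73.8 fing [-0.002 -0.    -1.   ] F [ 0.1 -0.4 -2.9] T [-0.03 -0.01 -0.  ] w 0.0234
t 4.60 tcp [491.8 164.5 175.4] yaw 73.8 fing [-0.002 -0.    -1.   ] F [-0.2 -0.2 -2.8] T [-0.   -0.   -0.01] w 0.0232
t 4.65 tcp [491.8 164.5 175.4] yaw 73.8 fing [-0.002 -0.    -1.   ] F [-0.2 -0.1 -3.1] T [-0.01 -0.    0.03] w 0.0234
t 4.70 tcp [491.9 164.5 175.5] yaw 73.8 fing [-0.001 -0.    -1.   ] F [-0.2 -0.6 -2.7] T [ 0.02 -0.03  0.  ] w 0.0232
```

View pics/p3.png

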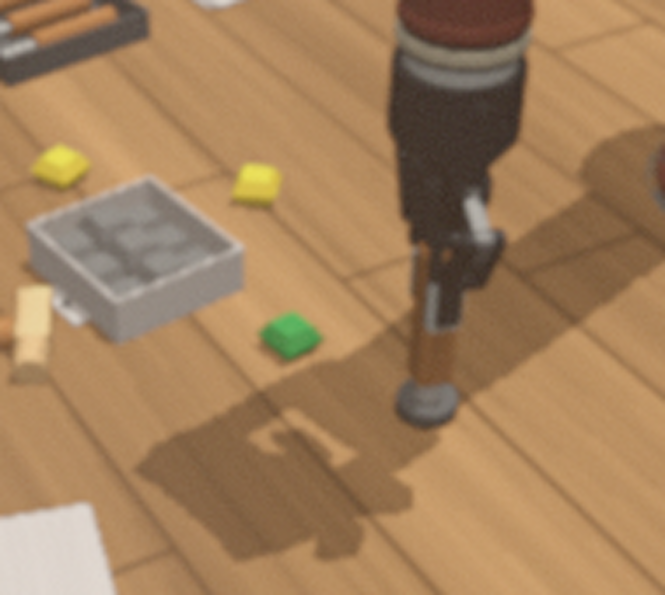

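The tamper is held upright at (425,400) in the crop, and the load of −2.8 N fits 0.3 kg. I'll move over the middle proud block (540,−153).

Call:
arm_command --pt "6 -40 5 0 0 0 0" --pt "12 -80 5 0 0 0 0" --pt "18 -120 5 0 0 0 0" --pt "24 -160 5 0 0 0 0" --pt "30 -200 5 0 0 0 0" --pt "36 -240 5 0 0 0 0" --pt "42 -280 5 0 0 0 0" --pt "48 -317 5 0 0 0 0"

```text
clock: 5.7
ee_pos: [0.5402, -0.1538, 0.1809]
eef_rot: [-1.559, 0.223, -0.222]
force: [0.4, 0.4, -3.7]
width: 0.0236
```

Call:
arm_command --pt "0 0 0 0 0 0 0" --pt "0 0 -10 0 0 0 0" --pt "0 0 -20 0 0 0 0" --pt "0 0 -26 0 0 0 0" --pt "0 0 -26 0 0 0 0"

```text
clock: 6.32
ee_pos: [0.5398, -0.1516, 0.1542]
eef_rot: [-1.559, 0.223, -0.22]
force: [0.8, -0.1, -2.8]
width: 0.0235
```

```bash
python3 - <<'E'
from h import *
st()
c=snap('scene'); a=c['color'][90:220,220:380,::-1]; 
cv2.imwrite('pics/p4.png',cv2.resize(a,(640,520),interpolation=cv2.INTER_CUBIC)); 
c=snap('top'); cv2.imwrite('pics/p4t.png',cv2.resize(c['color'][140:300,330:500,::-1],(680,600)));st()
E
```

```text
t 6.33 tcp [ 539.8 -151.6  154.2] yaw 73.8 fing [-0.002  0.001 -1.   ] F [ 0.8 -0.1 -2.8] T [0.05 0.01 0.01] w 0.0235
t 6.42 tcp [ 540.4 -152.2  155.4] yaw 73.8 fing [ 0. -0. -1.] F [-0.3  0.5 -2.1] T [-0.01 -0.02  0.04] w 0.0232
```

View pics/p4.png

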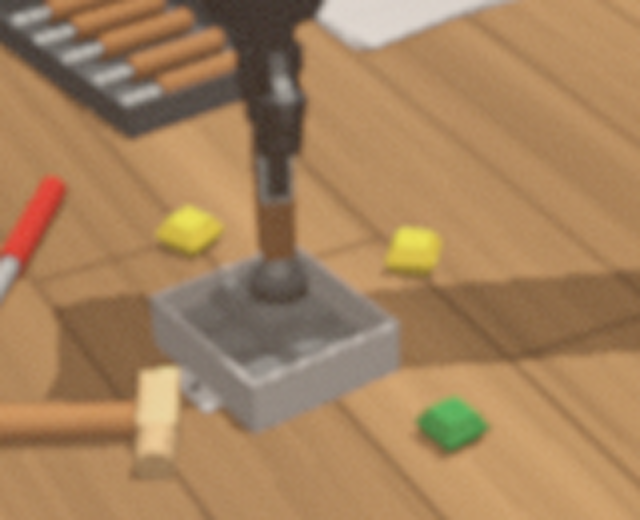

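View pics/p4t.png

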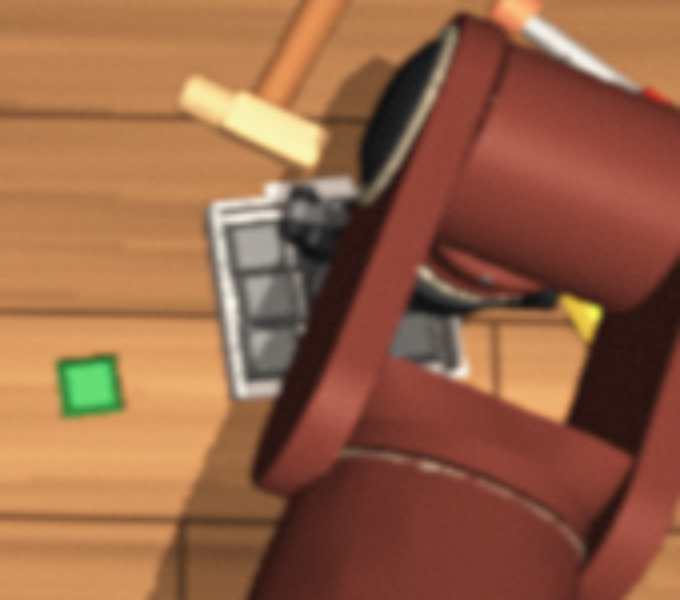

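The scene view shows the foot at about (278,285), over the box centre. I'll descend with care.

Call:
arm_command --pt "0 -1 -5 0 0 0 0" --pt "0 -1 -10 0 0 0 0" --pt "0 -1 -14 0 0 0 0" --pt "0 -1 -16 0 0 0 0" --pt "0 -1 -18 0 0 0 0" --pt "0 -1 -19 0 0 0 0" --pt "0 -1 -20 0 0 0 0"

```text
clock: 7.3
ee_pos: [0.5404, -0.1535, 0.1354]
eef_rot: [-1.559, 0.222, -0.222]
force: [0.3, 0.5, -2.8]
width: 0.0234
```

Call:
arm_command --pt "0 0 -0.5 0 0 0 0" --pt "0 0 -1 0 0 0 0" --pt "0 0 -1.5 0 0 0 0" --pt "0 0 -2 0 0 0 0"

```text
clock: 7.8
ee_pos: [0.5406, -0.1537, 0.1341]
eef_rot: [-1.56, 0.222, -0.223]
force: [-2.0, -0.0, 2.5]
width: 0.0234
```

Call:
arm_command --pt "0 0 -0.5 0 0 0 0" --pt "0 0 -1 0 0 0 0" --pt "0 0 -1.5 0 0 0 0" --pt "0 0 -2 0 0 0 0"

```text
clock: 8.3
ee_pos: [0.5412, -0.1536, 0.1322]
eef_rot: [-1.56, 0.22, -0.224]
force: [1.5, 0.3, 6.0]
width: 0.0234
```

Call:
arm_command --pt "0 0 -0.7 0 0 0 0" --pt "0 0 -1.4 0 0 0 0" --pt "0 0 -2.1 0 0 0 0" --pt "0 0 -2.8 0 0 0 0"

```text
clock: 8.8
ee_pos: [0.5402, -0.1535, 0.1284]
eef_rot: [-1.559, 0.223, -0.222]
force: [0.7, 0.7, 3.8]
width: 0.0233
```

Call:
arm_command --pt "0 0 -0.7 0 0 0 0" --pt "0 0 -1.4 0 0 0 0" --pt "0 0 -2.1 0 0 0 0" --pt "0 0 -2.8 0 0 0 0"

```text
clock: 9.3
ee_pos: [0.5392, -0.1529, 0.1241]
eef_rot: [-1.559, 0.224, -0.22]
force: [-1.5, -0.2, -0.6]
width: 0.0234
```

Call:
arm_command --pt "0 0 -0.3 0 0 0 0" --pt "0 0 -0.6 0 0 0 0" --pt "0 0 -0.9 0 0 0 0" --pt "0 0 -0.9 0 0 0 0"

```text
clock: 9.8
ee_pos: [0.5402, -0.1534, 0.1245]
eef_rot: [-1.559, 0.223, -0.222]
force: [-1.1, -1.2, -3.7]
width: 0.0236
```

Call:
arm_command --pt "0 0 -0.3 0 0 0 0" --pt "0 0 -0.6 0 0 0 0" --pt "0 0 -0.6 0 0 0 0"

```text
clock: 10.18
ee_pos: [0.5403, -0.1534, 0.1242]
eef_rot: [-1.559, 0.222, -0.222]
force: [0.1, 0.1, -3.1]
width: 0.0232
```

Call:
arm_command --pt "0 0 -0.4 0 0 0 0" --pt "0 0 -0.8 0 0 0 0" --pt "0 0 -1.2 0 0 0 0" --pt "0 0 -1.2 0 0 0 0"

```text
clock: 10.68
ee_pos: [0.5407, -0.1536, 0.1241]
eef_rot: [-1.56, 0.222, -0.223]
force: [-2.4, 0.3, 5.6]
width: 0.0234
```

```bash
python3 - <<'E'
from h import *
st()
c=snap('scene');st()
W=cloud(c)*1000; x=np.array([.991,.132]); y=np.array([-.132,.991])
d=W[...,:2]-[541,-153]; bx=d@x; by=d@y
for j in(-37,0,37):
  print([ (lambda q:(round(float(np.nanmedian(q)),1),len(q)))(W[...,2][(abs(bx-i)<8)&(abs(by-j)<8)]) for i in(-34,0,34)])
E
```

```text
t 10.68 tcp [ 540.7 -153.6  124.1] yaw 73.8 fing [ 0.001 -0.    -1.   ] F [-2.4  0.3  5.6] T [0.29 0.63 0.  ] w 0.0234
t 10.72 tcp [ 540.7 -153.6  124.1] yaw 73.8 fing [ 0.001 -0.    -1.   ] F [-1.6  1.2  5.1] T [0.2  0.61 0.04] w 0.0232
[(430.4, 35), (41.3, 38), (28.1, 21)]
[(27.7, 20), (69.5, 52), (286.1, 204)]
[(28.5, 18), (278.1, 252), (355.6, 119)]
```

Call:
arm_command --pt "0 0 8 0 0 0 0" --pt "0 0 16 0 0 0 0" --pt "0 0 22 0 0 0 0" --pt "-2 13 22 0 0 0 0" --pt "-4 26 22 0 0 0 0" --pt "-5 37 22 0 0 0 0" --pt "-5 37 18 0 0 0 0" --pt "-5 37 14 0 0 0 0"

```text
clock: 11.72
ee_pos: [0.5353, -0.1163, 0.1366]
eef_rot: [-1.56, 0.222, -0.222]
force: [0.6, 0.2, -3.0]
width: 0.0237
```

```bash
python3 - <<'E'
from h import *
st()
c=snap('scene'); a=c['color'][120:210,240:340,::-1]; 
cv2.imwrite('pics/p5.png',cv2.resize(a,(650,585),interpolation=cv2.INTER_CUBIC)); 
E
```

```text
t 11.72 tcp [ 535.3 -116.3  136.6] yaw 73.8 fing [-0. -0. -1.] F [ 0.6  0.2 -3. ] T [-0.04  0.07  0.03] w 0.0237
```

View pics/p5.png

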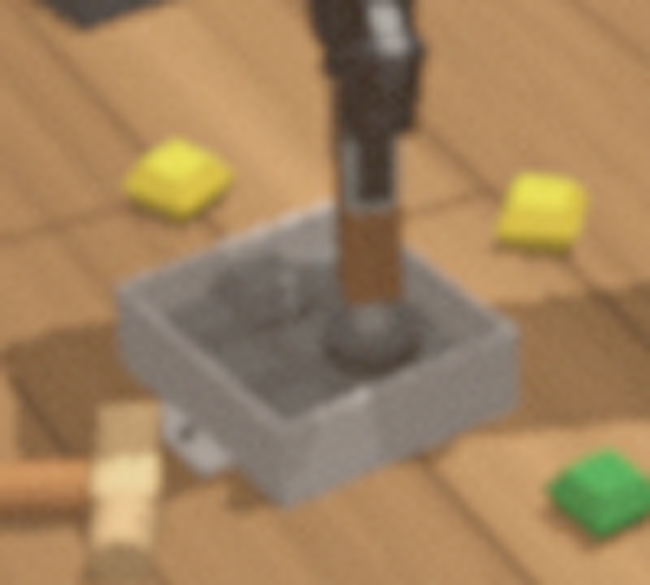

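The foot at (375,335) is clear of the near wall and over the +y proud block. I'll press it the same way.

Call:
arm_command --pt "0 0 -1 0 0 0 0" --pt "0 0 -2 0 0 0 0" --pt "0 0 -2.7 0 0 0 0" --pt "0 0 -3.4 0 0 0 0"

```text
clock: 12.28
ee_pos: [0.5355, -0.1166, 0.1341]
eef_rot: [-1.56, 0.222, -0.223]
force: [-0.5, 0.2, 2.4]
width: 0.0234
```

Call:
arm_command --pt "0 0 -0.6 0 0 0 0" --pt "0 0 -1.2 0 0 0 0" --pt "0 0 -1.8 0 0 0 0" --pt "0 0 -2.4 0 0 0 0"

```text
clock: 12.78
ee_pos: [0.5362, -0.1166, 0.1321]
eef_rot: [-1.56, 0.22, -0.224]
force: [-0.6, 0.3, 4.2]
width: 0.0233
```

Call:
arm_command --pt "0 0 -0.6 0 0 0 0" --pt "0 0 -1.2 0 0 0 0" --pt "0 0 -1.8 0 0 0 0" --pt "0 0 -2.4 0 0 0 0"

```text
clock: 13.28
ee_pos: [0.5356, -0.1165, 0.1289]
eef_rot: [-1.559, 0.222, -0.223]
force: [0.1, -0.1, 4.3]
width: 0.0233
```

Call:
arm_command --pt "0 0 -0.6 0 0 0 0" --pt "0 0 -1.2 0 0 0 0" --pt "0 0 -1.8 0 0 0 0" --pt "0 0 -2.4 0 0 0 0"

```text
clock: 13.78
ee_pos: [0.5355, -0.1164, 0.1264]
eef_rot: [-1.559, 0.222, -0.223]
force: [0.2, -0.1, -2.0]
width: 0.0236
```

Call:
arm_command --pt "0 0 -0.6 0 0 0 0" --pt "0 0 -1.2 0 0 0 0" --pt "0 0 -1.8 0 0 0 0" --pt "0 0 -2.2 0 0 0 0"

```text
clock: 14.28
ee_pos: [0.5346, -0.1162, 0.1241]
eef_rot: [-1.559, 0.224, -0.22]
force: [-4.7, 0.7, 5.7]
width: 0.0231
```

Call:
arm_command --pt "0 0 -0.4 0 0 0 0" --pt "0 0 -0.8 0 0 0 0" --pt "0 0 -0.8 0 0 0 0"

```text
clock: 14.65
ee_pos: [0.5351, -0.1164, 0.1242]
eef_rot: [-1.559, 0.223, -0.221]
force: [-4.8, 0.5, 5.6]
width: 0.0238
```

Call:
arm_command --pt "0 0 -0.4 0 0 0 0" --pt "0 0 -0.8 0 0 0 0" --pt "0 0 -0.8 0 0 0 0"

```text
clock: 15.02
ee_pos: [0.5353, -0.1164, 0.1241]
eef_rot: [-1.559, 0.223, -0.221]
force: [-5.3, 2.3, 9.6]
width: 0.0236
```

Call:
arm_command --pt "0 0 8 0 0 0 0" --pt "0 0 16 0 0 0 0" --pt "0 0 23 0 0 0 0" --pt "3 -25 23 0 0 0 0" --pt "6 -50 23 0 0 0 0" --pt "10 -74 23 0 0 0 0" --pt "10 -74 19 0 0 0 0" --pt "10 -74 15 0 0 0 0"

```text
clock: 16.02
ee_pos: [0.5452, -0.1902, 0.1371]
eef_rot: [-1.559, 0.223, -0.222]
force: [0.3, -0.5, -2.3]
width: 0.0234
```

```bash
python3 - <<'E'
from h import *
st()
c=snap('scene'); a=c['color'][120:210,240:340,::-1]; 
cv2.imwrite('pics/p6.png',cv2.resize(a,(650,585),interpolation=cv2.INTER_CUBIC)); 
E
```

```text
t 16.02 tcp [ 545.2 -190.2  137.1] yaw 73.8 fing [-0.001  0.001 -1.   ] F [ 0.3 -0.5 -2.3] T [ 0.04 -0.01  0.04] w 0.0234
```

View pics/p6.png

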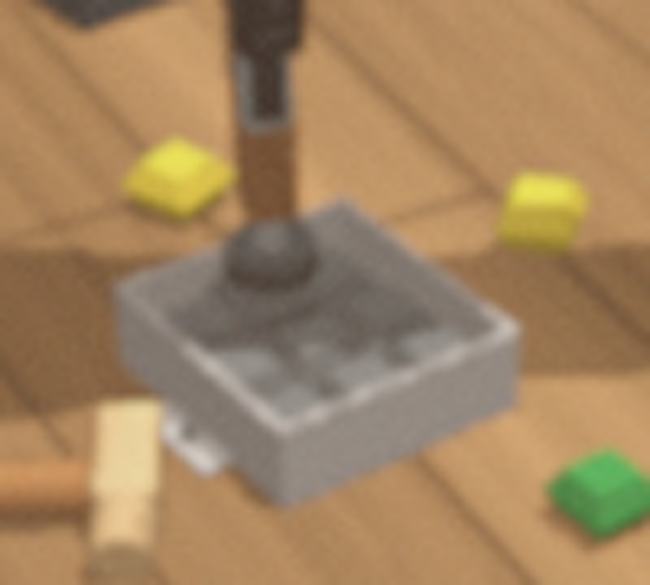

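The foot at (270,255) is over the −y block, and the other two rows look even. I'll press the last proud block.

Call:
arm_command --pt "0 0 -1 0 0 0 0" --pt "0 0 -2 0 0 0 0" --pt "0 0 -2.7 0 0 0 0" --pt "0 0 -3.4 0 0 0 0"

```text
clock: 16.58
ee_pos: [0.5455, -0.1904, 0.1348]
eef_rot: [-1.56, 0.222, -0.222]
force: [-0.7, 0.2, -0.5]
width: 0.0232
```

Call:
arm_command --pt "0 0 -0.6 0 0 0 0" --pt "0 0 -1.2 0 0 0 0" --pt "0 0 -1.8 0 0 0 0" --pt "0 0 -2.4 0 0 0 0"

```text
clock: 17.08
ee_pos: [0.5463, -0.1907, 0.1329]
eef_rot: [-1.56, 0.22, -0.224]
force: [1.4, 0.6, 5.0]
width: 0.0233
```

Call:
arm_command --pt "0 0 -0.6 0 0 0 0" --pt "0 0 -1.2 0 0 0 0" --pt "0 0 -1.8 0 0 0 0" --pt "0 0 -2.4 0 0 0 0"

```text
clock: 17.58
ee_pos: [0.5451, -0.1906, 0.1293]
eef_rot: [-1.56, 0.223, -0.222]
force: [-0.1, -0.8, 4.8]
width: 0.0234
```

Call:
arm_command --pt "0 0 -0.6 0 0 0 0" --pt "0 0 -1.2 0 0 0 0" --pt "0 0 -1.8 0 0 0 0" --pt "0 0 -2.4 0 0 0 0"

```text
clock: 18.08
ee_pos: [0.5456, -0.1904, 0.1273]
eef_rot: [-1.559, 0.222, -0.223]
force: [0.7, 0.5, 3.9]
width: 0.0236
```

Call:
arm_command --pt "0 0 -0.6 0 0 0 0" --pt "0 0 -1.2 0 0 0 0" --pt "0 0 -1.8 0 0 0 0" --pt "0 0 -2.4 0 0 0 0"

```text
clock: 18.58
ee_pos: [0.5449, -0.1902, 0.1241]
eef_rot: [-1.559, 0.223, -0.221]
force: [-1.7, 0.3, 1.6]
width: 0.0236
```

Call:
arm_command --pt "0 0 -0.4 0 0 0 0" --pt "0 0 -0.8 0 0 0 0" --pt "0 0 -0.8 0 0 0 0"

```text
clock: 18.95
ee_pos: [0.5453, -0.1904, 0.1241]
eef_rot: [-1.559, 0.222, -0.222]
force: [-3.8, -0.2, 3.0]
width: 0.0233
```

Call:
arm_command --pt "0 0 -0.6 0 0 0 0" --pt "0 0 -1.2 0 0 0 0" --pt "0 0 -1.2 0 0 0 0"

```text
clock: 19.32
ee_pos: [0.5455, -0.1905, 0.1241]
eef_rot: [-1.559, 0.222, -0.222]
force: [-5.3, 2.0, 9.2]
width: 0.0231
```

Call:
arm_command --pt "0 0 10 0 0 0 0" --pt "0 0 25 0 0 0 0" --pt "0 0 40 0 0 0 0" --pt "-10 40 50 0 0 0 0" --pt "-20 85 50 0 0 0 0" --pt "-30 130 50 0 0 0 0" --pt "-40 175 50 0 0 0 0" --pt "-50 220 50 0 0 0 0"

```text
clock: 20.32
ee_pos: [0.4953, 0.0309, 0.1738]
eef_rot: [-1.559, 0.221, -0.224]
force: [0.8, 0.4, -2.5]
width: 0.0234
```

```bash
python3 - <<'E'
from h import *
st()
c=snap('scene'); a=c['color'][120:210,240:340,::-1]; 
t=snap('top'); b=t['color'][175:260,370:460,::-1]
cv2.imwrite('pics/p7.png',np.hstack([cv2.resize(a,(400,360),interpolation=cv2.INTER_CUBIC),cv2.resize(b,(380,360),interpolation=cv2.INTER_CUBIC)])); 
x=np.array([.991,.132]); y=np.array([-.132,.991])
for c in(t,c):
  W=cloud(c)*1000
  d=W[...,:2]-[541,-153]; bx=d@x; by=d@y
  for j in(-37,0,37):
    print(j,[ (lambda q:(round(float(np.nanmedian(q)),1),round(float(np.nanmean(q)),1),len(q)))(W[...,2][(abs(bx-i)<8)&(abs(by-j)<8)]) for i in(-36,0,36)])
E
```

```text
t 20.32 tcp [495.3  30.9 173.8] yaw 73.8 fing [ 0.002 -0.    -1.   ] F [ 0.8  0.4 -2.5] T [ 0.03 -0.02  0.07] w 0.0234
-37 [(26.8, 27.0, 50), (27.1, 27.1, 48), (27.5, 27.2, 50)]
0 [(27.2, 27.2, 48), (26.9, 27.0, 49), (26.7, 27.0, 49)]
37 [(26.9, 26.7, 49), (27.0, 26.9, 48), (27.4, 27.1, 47)]
-37 [(28.6, 28.8, 16), (28.4, 28.7, 19), (28.0, 28.1, 25)]
0 [(28.7, 28.6, 20), (28.5, 27.9, 21), (28.7, 28.1, 24)]
37 [(28.6, 28.6, 17), (29.1, 29.0, 22), (28.4, 28.3, 20)]
```

View pics/p7.png

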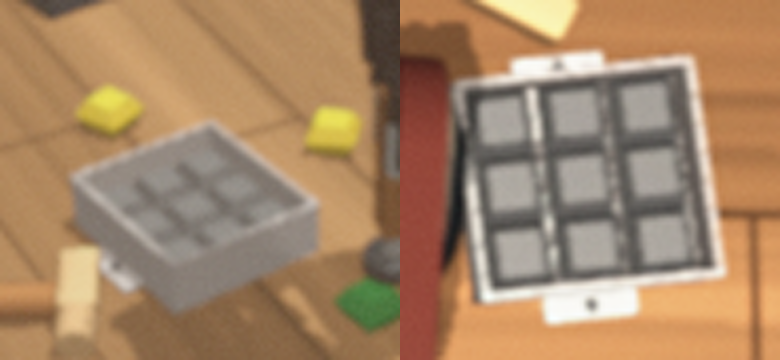

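All nine tops read 27 mm (flat): the crop shows an even 3×3 grid, and no proud block is left. Now the bedding push on the centre block.

Call:
arm_command --pt "12 -46 0 0 0 0 0" --pt "23 -92 0 0 0 0 0" --pt "34 -138 0 0 0 0 0" --pt "45 -184 0 0 0 0 0" --pt "45 -184 0 0 0 0 0" --pt "45 -184 -15 0 0 0 0" --pt "45 -184 -30 0 0 0 0" --pt "45 -184 -38 0 0 0 0"

```text
clock: 21.42
ee_pos: [0.5391, -0.1531, 0.1322]
eef_rot: [-1.559, 0.224, -0.219]
force: [-0.5, 0.4, -2.7]
width: 0.023
```

Call:
arm_command --pt "0 0 -3 0 0 0 0" --pt "0 0 -6 0 0 0 0" --pt "0 0 -8 0 0 0 0" --pt "0 0 -9.5 0 0 0 0" --pt "0 0 -10.5 0 0 0 0" --pt "0 0 -11 0 0 0 0" --pt "0 0 -11 0 0 0 0"

```text
clock: 22.3
ee_pos: [0.5405, -0.1545, 0.1241]
eef_rot: [-1.56, 0.222, -0.223]
force: [-0.9, 0.2, 0.2]
width: 0.0233
```

Call:
arm_command --pt "0 0 -0.5 0 0 0 0" --pt "0 0 -1 0 0 0 0" --pt "0 0 -1 0 0 0 0"

```text
clock: 22.68
ee_pos: [0.5407, -0.1547, 0.1241]
eef_rot: [-1.56, 0.222, -0.223]
force: [-2.4, 0.3, 6.3]
width: 0.0231
```

Call:
arm_command --pt "0 0 -0.5 0 0 0 0" --pt "0 0 -1 0 0 0 0" --pt "0 0 -1.5 0 0 0 0" --pt "0 0 -1.5 0 0 0 0"

```text
clock: 23.18
ee_pos: [0.5411, -0.1548, 0.1241]
eef_rot: [-1.56, 0.221, -0.223]
force: [-4.8, 1.8, 13.3]
width: 0.0232
```

Call:
arm_command --pt "0 0 -0.3 0 0 0 0" --pt "0 0 -0.7 0 0 0 0" --pt "0 0 -0.7 0 0 0 0"

```text
clock: 23.55
ee_pos: [0.5412, -0.1548, 0.1241]
eef_rot: [-1.56, 0.221, -0.223]
force: [-6.9, 2.9, 16.1]
width: 0.0239
```

Call:
arm_command --pt "0 0 0 0 0 0 0" --pt "0 0 0 0 0 0 0" --pt "0 0 0 0 0 0 0" --pt "0 0 0 0 0 0 0" --pt "0 0 0 0 0 0 0" --pt "0 0 0 0 0 0 0" --pt "0 0 0 0 0 0 0" --pt "0 0 0 0 0 0 0"

```text
clock: 24.55
ee_pos: [0.5412, -0.1548, 0.1241]
eef_rot: [-1.56, 0.221, -0.223]
force: [-6.5, 2.3, 16.3]
width: 0.0234
```

Call:
arm_command --pt "0 0 0 0 0 0 0" --pt "0 0 0 0 0 0 0" --pt "0 0 0 0 0 0 0" --pt "0 0 0 0 0 0 0" --pt "0 0 0 0 0 0 0" --pt "0 0 0 0 0 0 0" --pt "0 0 0 0 0 0 0" --pt "0 0 0 0 0 0 0"

```text
clock: 25.55
ee_pos: [0.5412, -0.1548, 0.1241]
eef_rot: [-1.56, 0.221, -0.223]
force: [-7.3, 2.1, 15.6]
width: 0.0232
```

```bash
python3 - <<'E'
from h import *
for i in range(4): st(); c=snap('scene')
E
```

```text
t 25.55 tcp [ 541.2 -154.8  124.1] yaw 73.8 fing [ 0.001 -0.001 -1.   ] F [-7.3  2.1 15.6] T [0.6  1.55 0.04] w 0.0232
t 25.60 tcp [ 541.2 -154.8  124.1] yaw 73.8 fing [ 0.001 -0.001 -1.   ] F [-6.7  2.1 15.8] T [0.57 1.58 0.06] w 0.0235
t 25.65 tcp [ 541.2 -154.8  124.1] yaw 73.8 fing [ 0.001 -0.001 -1.   ] F [-6.1  1.5 15.5] T [0.61 1.58 0.03] w 0.0234
t 25.70 tcp [ 541.2 -154.8  124.1] yaw 73.8 fing [ 0.001 -0.001 -1.   ] F [-6.6  1.9 16. ] T [0.63 1.63 0.03] w 0.0232
```

About 18.6 N normal (20 N in all) was held steady for over 2 s. I'll lift off and carry the tamper back to its old spot.

Call:
arm_command --pt "0 0 2 0 0 0 0" --pt "0 0 5 0 0 0 0" --pt "0 0 20 0 0 0 0" --pt "0 0 35 0 0 0 0" --pt "0 0 50 0 0 0 0" --pt "0 0 55 0 0 0 0" --pt "-6 40 55 0 0 0 0" --pt "-12 80 55 0 0 0 0"

```text
clock: 26.75
ee_pos: [0.5281, -0.0738, 0.1755]
eef_rot: [-1.559, 0.223, -0.223]
force: [-0.4, -0.6, -2.6]
width: 0.0235
```

Call:
arm_command --pt "-6 40 0 0 0 0 0" --pt "-12 80 0 0 0 0 0" --pt "-18 120 0 0 0 0 0" --pt "-24 160 0 0 0 0 0" --pt "-30 200 0 0 0 0 0" --pt "-36 238 0 0 0 0 0" --pt "-36 238 0 0 0 0 0"

```text
clock: 27.62
ee_pos: [0.4916, 0.1655, 0.1753]
eef_rot: [-1.559, 0.22, -0.219]
force: [0.9, 0.1, -2.6]
width: 0.0232
```

```bash
python3 - <<'E'
from h import *
st()
c=snap('scene'); a=c['color'][120:270,230:430,::-1]; 
t=snap('top'); b=t['color'][175:260,370:460,::-1];st()
cv2.imwrite('pics/p8.png',np.hstack([cv2.resize(a,(480,360),interpolation=cv2.INTER_CUBIC),cv2.resize(b,(320,300),interpolation=cv2.INTER_CUBIC,dst=None) if 0 else cv2.resize(b,(320,360),interpolation=cv2.INTER_CUBIC)])) 
x=np.array([.991,.132]); y=np.array([-.132,.991])
W=cloud(t)*1000
d=W[...,:2]-[541,-153]; bx=d@x; by=d@y
for j in(-37,0,37):
    print(j,[ (lambda q:(round(float(np.nanmedian(q)),1),round(float(np.nanstd(q)),1),len(q)))(W[...,2][(abs(bx-i)<8)&(abs(by-j)<8)]) for i in(-36,0,36)])
E
```

```text
t 27.62 tcp [491.6 165.5 175.3] yaw 74.0 fing [-0.  0. -1.] F [ 0.9  0.1 -2.6] T [-0.04  0.01  0.06] w 0.0232
t 27.73 tcp [492.2 163.6 175.3] yaw 73.8 fing [-0.    -0.001 -1.   ] F [ 0.9 -0.5 -2.9] T [0.02 0.02 0.01] w 0.0231
-37 [(27.1, 1.8, 47), (26.6, 1.7, 49), (26.3, 1.8, 50)]
0 [(26.9, 1.7, 48), (27.3, 1.6, 49), (26.9, 1.5, 47)]
37 [(26.8, 2.0, 51), (27.6, 1.5, 48), (26.8, 1.7, 46)]
```

View pics/p8.png

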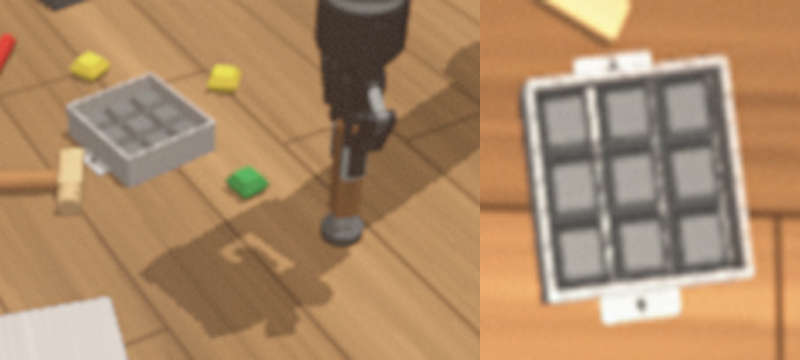

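The blocks are still level at 27 mm, and the tamper hangs upright with its foot at (342,230) in the crop, over its old spot. I'll set it down.

Call:
arm_command --pt "0 0 -15 0 0 0 0" --pt "0 0 -30 0 0 0 0" --pt "0 0 -45 0 0 0 0" --pt "0 0 -58 0 0 0 0" --pt "0 0 -67 0 0 0 0" --pt "0 0 -72 0 0 0 0" --pt "0 0 -75 0 0 0 0" --pt "0 0 -76 0 0 0 0"

```text
clock: 28.72
ee_pos: [0.4926, 0.1637, 0.0996]
eef_rot: [-1.559, 0.222, -0.223]
force: [0.2, -0.2, -2.9]
width: 0.0233
```

Call:
arm_command --pt "0 0 -0.5 0 0 0 0" --pt "0 0 -1 0 0 0 0" --pt "0 0 -1.5 0 0 0 0" --pt "0 0 -1.8 0 0 0 0" --pt "0 0 -1.8 0 0 0 0"

```text
clock: 29.35
ee_pos: [0.4923, 0.1636, 0.0976]
eef_rot: [-1.559, 0.222, -0.222]
force: [-0.2, -0.9, -1.7]
width: 0.0235
```

Contact is just starting, so a little lower before I open slowly.

Call:
arm_command --pt "0 0 -0.3 0 0 0 0" --pt "0 0 -0.5 0 0 0 0" --pt "0 0 -0.5 0 0 0 0"

```text
clock: 29.72
ee_pos: [0.4923, 0.1636, 0.0971]
eef_rot: [-1.559, 0.222, -0.222]
force: [-0.6, 0.1, -3.0]
width: 0.0234
```

Call:
arm_command --pt "0 0 0 0 0 0 0.33" --pt "0 0 0 0 0 0 0.4" --pt "0 0 0 0 0 0 0.55" --pt "0 0 0 0 0 0 0.7" --pt "0 0 0 0 0 0 0.85" --pt "0 0 0 0 0 0 1" --pt "0 0 0 0 0 0 1" --pt "0 0 0 0 0 0 1"

```text
clock: 30.72
ee_pos: [0.4923, 0.1636, 0.0971]
eef_rot: [-1.559, 0.222, -0.222]
force: [0.1, -0.5, 0.0]
width: 0.0855
```

```bash
python3 - <<'E'
from h import *
st()
c=snap('scene'); a=c['color'][150:270,300:440,::-1]; 
cv2.imwrite('pics/p9.png',cv2.resize(a,(630,540),interpolation=cv2.INTER_CUBIC)); st()
E
```

```text
t 30.73 tcp [492.3 163.6  97.1] yaw 73.8 fing [-0. -0. -1.] F [ 0.1 -0.5  0. ] T [-0.01  0.   -0.04] w 0.0855
t 30.77 tcp [492.3 163.6  97.1] yaw 73.8 fing [-0. -0. -1.] F [ 0.6 -0.6  0.4] T [-0.01  0.06 -0.01] w 0.0853
```

View pics/p9.png

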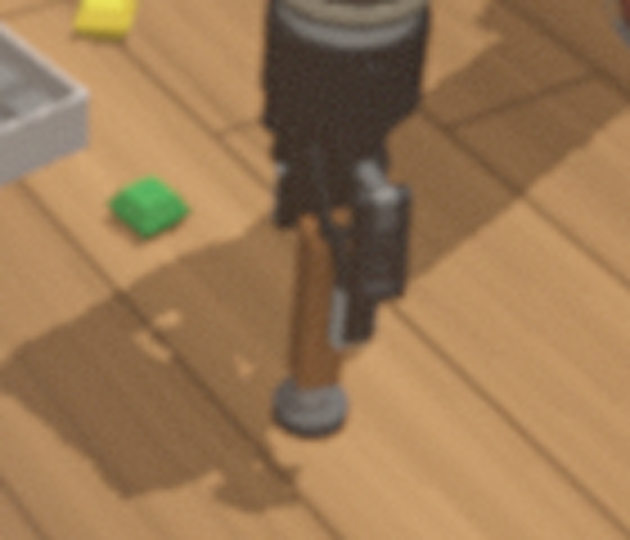

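The tamper stands free between the open fingers, with its foot at (310,407). I'll go straight up and then away toward −x.

Call:
arm_command --pt "0 0 15 0 0 0 1" --pt "0 0 35 0 0 0 1" --pt "0 0 60 0 0 0 1" --pt "0 0 90 0 0 0 1" --pt "0 0 120 0 0 0 1" --pt "-20 40 140 0 0 0 1" --pt "-40 90 140 0 0 0 1" --pt "-60 140 140 0 0 0 1"

```text
clock: 31.78
ee_pos: [0.4321, 0.305, 0.2392]
eef_rot: [-1.558, 0.221, -0.225]
force: [0.2, 0.1, -0.3]
width: 0.0856
```

Call:
arm_command --pt "-25 45 0 0 0 0 1" --pt "-50 90 0 0 0 0 1" --pt "-75 135 0 0 0 0 1" --pt "-75 135 0 0 0 0 1"

```text
clock: 32.28
ee_pos: [0.3556, 0.441, 0.2384]
eef_rot: [-1.558, 0.218, -0.219]
force: [0.5, -0.2, 0.0]
width: 0.0849
```

```bash
python3 - <<'E'
from h import *
st()
c=snap('scene','s10.png'); t=snap('top','t10.png'); st()
x=np.array([.991,.132]); y=np.array([-.132,.991])
W=cloud(t)*1000
d=W[...,:2]-[541,-153]; bx=d@x; by=d@y
for j in(-37,0,37):
    print(j,[ (lambda q:(round(float(np.nanmedian(q)),1)))(W[...,2][(abs(bx-i)<8)&(abs(by-j)<8)]) for i in(-36,0,36)])
hm=((W[...,2]>118)&(W[...,2]<132)); hm[:,:256]=0;hm[:,300:]=0;hm[:215]=0;hm[250:]=0
P=W[hm]; print('handle top',len(P),P.mean(0))
fm=((W[...,2]>7)&(W[...,2]<17)); fm[:,:256]=0;fm[:,295:]=0;fm[:220]=0;fm[250:]=0
P=W[fm]; print('foot',P.min(0),P.max(0))
E
```

```text
t 32.27 tcp [355.6 441.  238.4] yaw 74.1 fing [ 0.001  0.001 -1.   ] F [ 0.5 -0.2  0. ] T [-0.    0.03  0.05] w 0.0849
t 32.38 tcp [357.2 438.8 237.9] yaw 73.8 fing [ 0.001  0.    -1.   ] F [-0.5  0.3 -0.5] T [-0.02  0.01  0.05] w 0.0858
-37 [26.9, 27.0, 26.8]
0 [27.0, 26.9, 27.2]
37 [26.9, 26.8, 26.7]
handle top 139 [491.0049665  163.57748086 125.64645195]
foot [472.78682086 144.67889763   7.70723061] [510.13088046 182.09210777  16.55610562]
```

View pics/t10.png

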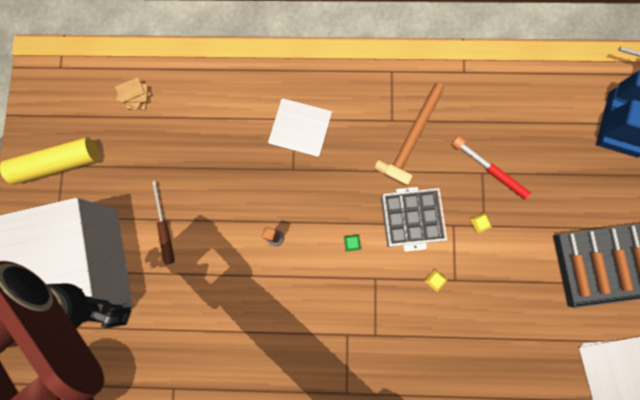

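View pics/s10.png

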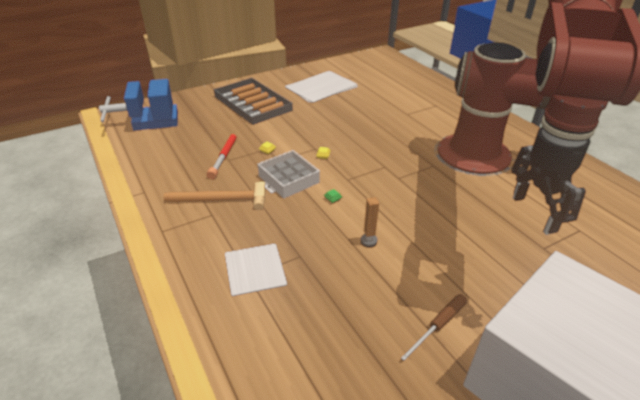

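The tamper stands upright at (270,235) in the top view. The blocks are level, the cover, mallet and screwdriver haven't moved, and the arm is clear of everything. I'm handing in.

```bash
python3 -c "
from h import *
manip.sign_off(); st()"
```

```text
the job is handed in; nothing more can be done
the job is handed in; nothing more can be done
```

I pressed the three proud blocks down with the tamper and bedded them with one steady push on the centre block. I then stood the tamper back at its old spot and handed the job in at about 32 s.

- **Blocks:** the last top-camera depth check put all nine tops at 26.7–27.2 mm above the bench, and 27 mm is fully down. I did not measure each block's tilt separately; the even heights and the pictures show none.
- **Scene-camera check:** the one check I made with the scene camera, before the bedding push, read 28.0–29.1 mm. That is 1–2 mm higher but just as even, and within its 2 mm calibration.
- **Bedding push:** about 18.6 N straight down (20 N including sideways force), held for just over 2 s. No force reading during the job was higher than this.
- **Tamper:** it stands upright on the bench at about (491, 164) mm, well outside the box.
- **Everything else:** the cover, mallet and screwdriver look unmoved in the pictures, and the gripper is open and clear of everything.

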